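Free the ratchet and lower the contact arm of a cell test stand

ROBOT

A 6-joint arm with a two-finger parallel gripper is mounted at the origin on a cart in front of the work surface, level with it; the furniture and walls round the work are solid. World frame = base frame: x ahead of the robot, y to its left, z up, the work surface at z = 0. Lengths are in m, angles in degrees, forces in N, time in s.
With the tool pointing down it reaches from about 0.375 to 0.9 m from the base axis. Payload 3.1 kg.
Tool frame: the origin (TCP) lies between the finger pads; the fingertips stand 11 mm ahead of it and the grasp point (between the pads) lies 8 mm behind it; z points along the fingers, y is the line along which they close (so a half turn about z gives the same grasp; the last joint's range is limited). The gripper opens to 87 mm and grips with 3 to 60 N. Pads are 19 mm wide; open, the fingers measure 117 mm over their backs; the gripper's body (75 mm by 190 mm) begins 51 mm behind the grasp point.
Start: joints at [61.507, 30.224, 82.088, -0, 67.689, -10.227], TCP at [0.196, 0.593, 0.234] pointing down, gripper open.
Joint ranges: [-176.69, 176.69], [-43.24, 126.21], [12.49, 139.97], [-82, 262], [0, 151.66], [-163.58, 163.58]. Speed limits (degrees/s): [159.86, 159.86, 180, 180, 180, 180].

INTERFACE

Orientations are given as a 3x3 rotation matrix whose columns are the frame's x, y, z axes.
In Python, from rig import bot gives the robot as it stands.
- The arm moves only by the tool apply_moves, never from a script. Its argument "steps" is a list that holds one entry, the list of rows, each a list of 7 numbers: the shift along the tool's x, y, z in cm, then the turn, a rotation vector about the tool's x, y, z in degrees, then the gripper command: -1 is shut, 1 is fully open, values between are in proportion. In form: [[[dx, dy, dz, rx, ry, rz, jaw], ...]]. A call has 1 to 20 rows; each row is the pose to reach, as a shift and turn from the pose commanded when the call began, along the tool's axes at that moment; what a row does not reach only later rows make up. A row lasts 1/8 s, in which the tool goes at most 62.5 mm and 10.7 degrees, less where a joint would pass 70% of its speed; a pose out of reach is approached as far as the arm can. A call with a gripper value outside its range is refused whole. The fingers move at their own pace and stop on an object; the grip force is fixed at half the most. Time passes only in rows, so rows that repeat a pose let the fingers close. It gives the time, the measured TCP pose, the force, the opening and the grip force at its end, in the units of the state.
- bot.read_state(): the state, without advancing time (a new reading comes with each control period).
- bot.capture(name): name is "scene" or "top" or "wrist"; returns the picture (480x640x3 uint8, blue, green, red); there is no depth.
- bot.camera_model(name): a dict with "intrinsics" (3x3 intrinsics, pixels), "R" (3x3) and "t" (3): a world point X has camera coordinates R X + t. Camera axes: x right, y down, z forward; pixel columns grow to the right and rows downward; lengths in m; the calibration is good to about 2 mm. A picture is of the moment at which its call begins: read the wrist's pose just before it. camera_model takes no time and is no camera call; for the wrist camera it gives the pose at the moment of the call.
- bot.hand_in(): hands the job in; it is judged then, once.
The state is a dict: "time_s": time; "joint_positions": joint angles; "qvel": joint speeds; "tau": joint torques, N m; "position": TCP position; "tcp_rot": TCP orientation; "force": force on the tool from outside, world axes, zero at the start; "moment": the same for the moment, N m; "opening": opening from 0.0 (shut) to 1.0 (fully open); "grasp_force": force on a finger pad.
Only numpy, scipy, OpenCV 4.12 (cv2) and the standard library are available. Lean on these libraries where they do the work, as an engineer would, in place of code of your own. Each camera call takes 0.05 s, during which the arm holds its last target. There are 200 camera calls.

TASK

The contact arm of the cell test stand is held up by its ratchet. With the fingertips press the pawl's tail pad all the way down, so that the pawl tips over and stays clear of the teeth while the arm is still up; then push the arm, whose handle is the cross-bar, gently down until its brass contact rests on top of the cell in the cup, and leave it there. Only press and push: do not force the arm against the teeth, raise it, lift the cell out of its cup or shift the things standing round the stand.

Things in the scene. Friction and masses are not known exactly. Their poses are not given: they have to be found in the camera images.
- test_stand: Fixed metal stand: base plate 205 x 90 x 12 mm, two pairs of upright dark side plates. Origin on the table top directly below the arm's hinge. Its +x axis points along the lowered arm (base plate from x -98 to +108 mm), +z up. The arm and the cell cup lie on the +x side, the pawl's tail on the -x side, all in its x-z plane. No part stands higher than 175 mm but the raised arm (up to 200 mm).
- hinge_axis (a point): Centre of the arm's hinge, 94 mm above the table, above the stand's origin; the hinge axis is level, along the stand's y. Behind and above the stand the front beam of a rack crosses the whole table, 0.69 m ahead of the robot and 0.57 to 0.63 m above the table: keep wrist and forearm clear of it.
- cross_bar (a point): Centre of the black cross-bar at the free end of the contact arm: a round bar 18 mm thick and 66 mm long, parallel to the hinge, 135 mm from the hinge axis. The arm is a bar 20 mm wide and 12 mm thick from the hinge to the cross-bar. Lowered, the cross-bar's centre is 94 mm above the table, with free space under it.
- contact_arm (a joint): Angle of the arm above level, rad: 0 = level, with its brass contact (75 mm from the hinge) resting on the cell; starts raised between 0.5 and 0.8. Its hinge is stiff (about 0.3 Nm, so 1 to 4 N down on the cross-bar moves it) and it stays where it is left. While the pawl is in the teeth it cannot be pushed down by more than one tooth (0.14 rad).
- pawl_tail (a point): Centre of the top face of the pawl's tail pad, a ridged dark plate 36 x 36 mm, 6 mm thick, 65 mm from the pawl's pivot, which lies 55 mm from the hinge towards the stand's -x and 137 mm above the table. At the start the pad is roughly level, about 140 mm above the table. It goes down about 30 mm, on an arc about the pivot, to its stop.
- pawl (a joint): Angle of the pawl, rad: 0 to 0.1 = its hook lies in or on the teeth, 0.5 = fully tipped, at its stop with the hook well clear. It moves at a touch (under 1 N). A round weight on top tips it over centre: below about 0.3 it falls back into the teeth, beyond that it falls to 0.5 and stays there by itself.
- cell_test: The battery cell, 18 mm in diameter and 66 mm tall, standing loose in the black cup (22 mm deep) of the stand below the arm. Origin at the centre of its underside, 12 mm above the table.
- spare_cell_a: Bystander: loose battery cell, 18 mm in diameter, 66 mm tall, standing on the table beside the stand. Origin at the centre of its underside.
- spare_cell_b: Bystander: a second loose battery cell like it, next to it. Origin at the centre of its underside.
- lug_jar: Bystander: jar of crimp lugs, 47 mm in diameter, 52 mm tall. Origin at the centre of its underside.
- solder_spool: Bystander: spool of solder, 53 mm in diameter, 40 mm tall. Origin at the centre of its underside.
- tape_roll: Bystander: narrow roll of tape lying flat, 64 mm in diameter, 12 mm tall. Origin at the centre of its underside.
- cup_floor (a point): Centre of the floor of the cell's cup on the stand, 12 mm above the table, 75 mm from the hinge towards the stand's +x.
Mind the look-alikes: they are no part of the job. There is more than one size of the cell_test; the job needs the smallest.

How it is judged (in metres and radians):
On the way, in this order (a step that is already met when the one before it is completed fails the run):
1. the pawl is tipped clear of the teeth while the arm is still up (value of joint pawl above 0.4 rad and value of joint contact_arm above 0.3 rad), for 0.2 s.
2. the arm is pushed down, its contact on the cell, the pawl still clear (value of joint contact_arm below 0.04 rad and value of joint pawl above 0.4 rad), for 0.2 s.
At the end, for the whole second after the job is handed in: The arm is down within 0.04 rad of level (its contact on the cell) and at rest, the pawl still tipped clear (over 0.4 rad), and the cell upright in its cup within 5 mm of its place (all of step 2 and velocity of joint contact_arm below 0.05 rad/s and horizontal distance between cell_test and cup_floor below 0.005 m and height (world z) of cell_test below 0.018 m and angle between cell_test's own z axis and vertical below 0.12 rad and linear speed of cell_test below 0.03 m/s); the robot touches nothing.
It fails at once if the arm is forced against its teeth (over 60 N on it with the pawl not yet clear) (value of joint pawl below 0.3 rad and contact force between the fingers and contact_arm above 60 N).
It fails at once if the arm is raised well above its starting range instead of lowered (value of joint contact_arm above 1 rad).
It fails at once if the cell is lifted in its cup by more than 15 mm (height (world z) of cell_test above 0.027 m).
It fails at once if the arm is rammed onto the cell (over 100 N) (contact force between contact_arm and cell_test above 100 N).
It fails at once if a thing standing round the stand is shifted by more than 20 mm (distance of any of spare_cell_a, spare_cell_b, lug_jar, solder_spool, tape_roll from where it was at the start of the episode above 0.02 m).
It also fails if it takes over 38 s, if anything falls off the work surface, if the arm or the gripper's body presses on something with over 40 N, if the wrist force passes 120 N, or if a joint passes its speed limit or range.

## Working session

There is one attempt and no reset: what is moved stays moved. The work goes in short steps, Python scripts to look and compute and a tool call to move; the robot and the scene stay as the last step left them, time stands still between calls to the robot, and variables do not carry over. Pictures are saved under pics/ and viewed, at most 10 in all, crops included, and the job is handed in when it is done.

Besides the shell and the picture viewer there is one more tool, called after ">>>" as a command line: name --argument value ..., lists and objects as JSON in quotes. apply_moves: Moves the arm, as the interface text tells. Its arguments: {"type":"object","properties":{"steps":{"type":"array","items":{"type":"array","items":{"type":"array","items":{"type":"number"}}}}},"required":["steps"]}

```bash
mkdir -p pics; python3 - <<'E'
from rig import bot
import cv2
for n in("scene","top"):
    cv2.imwrite(f"pics/{n}0.png",bot.capture(n)); m=bot.camera_model(n); print(n,m)
s=bot.read_state();print(s["time_s"],s["position"],s["tcp_rot"],s["force"])
E
```

```text
scene {'intrinsics': array([[513.88224191,   0.        , 320.45044964],
       [  0.        , 513.88224191, 245.73159458],
       [  0.        ,   0.        ,   1.        ]]), 'R': array([[ 0.91615319, -0.40082374,  0.00191438],
       [-0.27660092, -0.63566228, -0.72071173],
       [ 0.29009527,  0.65975282, -0.69323224]]), 't': array([-0.40773159,  0.26061296,  0.72487387])}
top {'intrinsics': array([[469.62670243,   0.        , 316.16675446],
       [  0.        , 469.62670243, 238.76661674],
       [  0.        ,   0.        ,   1.        ]]), 'R': array([[-0.02656749, -0.99888339, -0.03906597],
       [-0.99861491,  0.02829518, -0.0443582 ],
       [ 0.04541404,  0.03783338, -0.99825157]]), 't': array([0.11402664, 0.49372966, 0.94689665])}
0.1 [0.19555193 0.59292686 0.23266622] [[-9.49611632e-01  3.13427630e-01 -9.32136273e-04]
 [ 3.13428837e-01  9.49610070e-01 -1.75469737e-03]
 [ 3.35195355e-04 -1.95843942e-03 -9.99998026e-01]] [-0.21957862 -0.62715285 -0.61454123]
```

View pics/scene0.png

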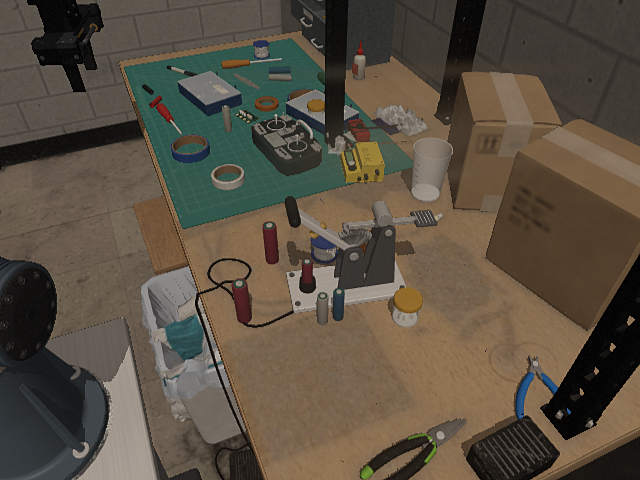

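View pics/top0.png

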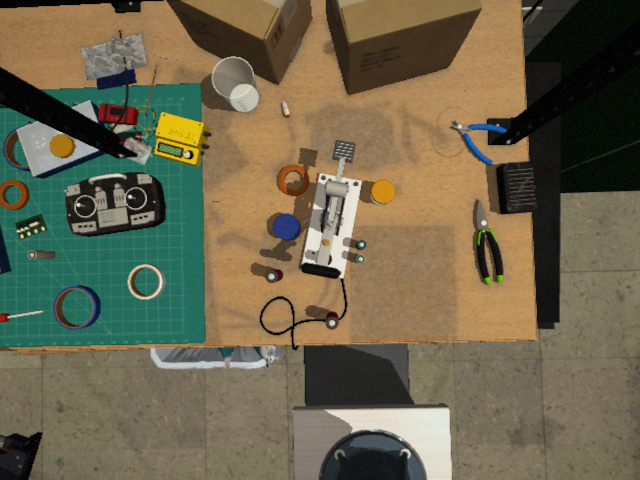

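The top view shows the stand: pawl tail pad at (344,150), cross-bar at (321,269), base plate around (333,225). In the scene view the pad is at (426,217), the cross-bar at (293,211) and the test cell in its cup at (308,275).

Possible confusions, in scene pixels: the cells are the one in the cup (308,275), small ones at (322,308) and (338,305), and larger red ones at (270,243) and (242,300). Round or plate parts are the pawl weight (381,212), the ridged pad (426,217) and the black heat sink (512,450). The ridged pad on the stand and the bar on the stand's arm fit the description. I'll check them in one crop.

```bash
cat > h.py <<'E'
import numpy as np
from rig import bot
def ray(n,p):
    m=bot.camera_model(n);R=m["R"];c=-R.T@m["t"]
    return c,R.T@np.linalg.solve(m["intrinsics"],[p[0],p[1],1.])
def plane(n,p,z):
    c,d=ray(n,p);return c+d*(z-c[2])/d[2]
def tri(p,q):
    a,d=ray("top",p);b,e=ray("scene",q)
    s=np.linalg.lstsq(np.c_[d,-e],b-a,rcond=None)[0]
    return (a+s[0]*d+b+s[1]*e)/2,np.linalg.norm(a+s[0]*d-b-s[1]*e)
E
python3 - <<'E'
from h import *
import cv2
t=cv2.imread("pics/top0.png");s=cv2.imread("pics/scene0.png")
a=cv2.resize(t[130:290,270:390],None,fx=3.3,fy=3.3,interpolation=2)   # 396x528
b=cv2.resize(s[180:340,270:450],None,fx=2.2,fy=2.2,interpolation=2)
o=np.zeros((528,800,3),np.uint8);o[:,:396]=a;o[:352,400:796]=b[:352]
cv2.imwrite("pics/crop.png",o)
print(plane("top",(344,150),.14),tri((344,150),(426,217)),tri((321,269),(293,211)))
for c in((319,176),(360,182),(303,270),(341,277)):print(plane("top",c,.012))
E
```

```text
[0.64802029 0.04171336 0.14      ] (array([0.64938985, 0.04087504, 0.14138241]), np.float64(0.0037241667860451193)) (array([0.43780314, 0.0871632 , 0.18965677]), np.float64(0.0006856355051658989))
[0.62585841 0.09119957 0.012     ]
[0.61064986 0.00746617 0.012     ]
[0.43363747 0.12908233 0.012     ]
[0.41742915 0.0519822  0.012     ]
```

View pics/crop.png

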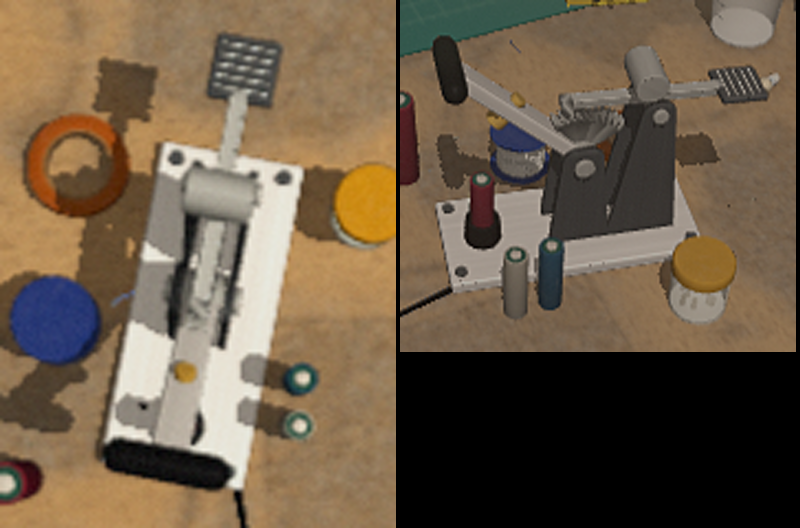

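The crop confirms the ridged pad at top pixel (344,151), on the stand's tail lever. The black cross-bar is at (321,270) on the raised arm, and the smallest cell sits in the black cup. Next I'll work out the first reach, shut-fingered and coming in from the left.

```bash
cat >> h.py <<'E'
from scipy.spatial.transform import Rotation as Ro
D=np.array([-.978,.207,0]);D/=np.linalg.norm(D);H=np.array([.529,.068,0])
Y=np.array([-D[1],D[0],0])
def at(s,z,y=0): return H+s*D+y*Y+[0,0,z]
# tool frame: y along -stand y, z tilted by a deg from straight down towards stand -x
def rot(a=0):
    a=np.radians(a);z=np.array([0,0,-1.])*np.cos(a)-D*np.sin(a);y=-Y;return np.c_[np.cross(y,z),y,z]
def delta(p,R):
    s=bot.read_state();R0=np.array(s["tcp_rot"])
    return np.round(np.r_[R0.T@(p-s["position"])*100,Ro.from_matrix(R0.T@R).as_rotvec(degrees=True)],2)
E
python3 - <<'E'
from h import *
for p in([.35,.45,.25],[.5,.3,.25],at(-.118,.22),at(-.118,.165)):print(delta(np.array(p),rot()))
E
```

```text
[-19.15  -8.74  -1.72  -0.11  -0.03  -6.32]
[-3.809e+01 -1.828e+01 -1.710e+00 -1.100e-01 -3.000e-02 -6.320e+00]
[-5.985e+01 -3.810e+01  1.320e+00 -1.100e-01 -3.000e-02 -6.320e+00]
[-5.985e+01 -3.809e+01  6.820e+00 -1.100e-01 -3.000e-02 -6.320e+00]
```

>>> apply_moves --steps '[[[-5, -2.2, -0.5, 0, 0, -1.5, -1], [-10, -4.5, -1, 0, 0, -3, -1], [-15, -6.8, -1.5, 0, 0, -5, -1], [-20, -9, -1.7, 0, 0, -6.3, -1], [-25, -11.5, -1.7, 0, 0, -6.3, -1], [-30, -14, -1.7, 0, 0, -6.3, -1], [-34, -16.2, -1.7, 0, 0, -6.3, -1], [-38, -18.3, -1.7, 0, 0, -6.3, -1], [-41.5, -21.5, -1.2, 0, 0, -6.3, -1], [-45, -24.7, -0.7, 0, 0, -6.3, -1], [-48.5, -27.9, -0.2, 0, 0, -6.3, -1], [-52, -31, 0.3, 0, 0, -6.3, -1], [-55.5, -34.2, 0.8, 0, 0, -6.3, -1], [-58, -36.5, 1.1, 0, 0, -6.3, -1], [-59.8, -38.1, 1.3, 0, 0, -6.3, -1], [-59.8, -38.1, 1.3, 0, 0, -6.3, -1], [-59.8, -38.1, 1.3, 0, 0, -6.3, -1], [-59.8, -38.1, 1.3, 0, 0, -6.3, -1]]]'

```text
time_s: 2.35
position: [0.6436, 0.0458, 0.2207]
tcp_rot: [[-0.979, 0.206, -0.0], [0.206, 0.979, 0.0], [0.001, 0.0, -1.0]]
force: [0.4, 0.5, 0.3]
opening: 0.004
grasp_force: 0.0
```

>>> apply_moves --steps '[[[0, -0.3, 2, 0, 0, 0, -1], [0, -0.3, 4, 0, 0, 0, -1], [0, -0.3, 5.5, 0, 0, 0, -1], [0, -0.3, 6.5, 0, 0, 0, -1], [0, -0.3, 7, 0, 0, 0, -1], [0, -0.3, 7.5, 0, 0, 0, -1], [0, -0.3, 8, 0, 0, 0, -1], [0, -0.3, 8.5, 0, 0, 0, -1], [0, -0.3, 9, 0, 0, 0, -1], [0, -0.3, 9.4, 0, 0, 0, -1], [0, -0.3, 9.7, 0, 0, 0, -1], [0, -0.3, 10, 0, 0, 0, -1], [0, -0.3, 10, 0, 0, 0, -1]]]'

```text
time_s: 3.98
position: [0.6483, 0.0406, 0.1266]
tcp_rot: [[-0.978, 0.207, 0.012], [0.207, 0.978, -0.002], [-0.012, 0.001, -1.0]]
force: [-0.7, 0.1, 22.3]
opening: 0.001
grasp_force: 9.3
```

```bash
python3 - <<'E'
from h import *
import cv2
cv2.imwrite("pics/c2.png",cv2.resize(bot.capture("scene")[120:320,260:500],None,fx=2.5,fy=2.5))
E
```

```text
(no output)
```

View pics/c2.png

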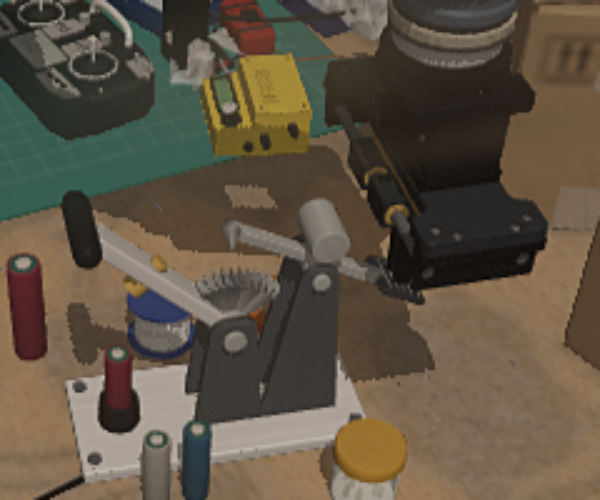

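The pawl is tipped: hook raised at (232,235) in the crop, pad pressed to its stop with 22 N, arm still up. Now I'll lift off, move over the bar and check.

>>> apply_moves --steps '[[[0, 0, -2, 0, 0, 0, -1], [0, 0, -5, 0, 0, 0, -1], [0, 0, -9, 0, 0, 0, -1], [0, 0, -12, 0, 0, 0, -1], [0, 0, -13.5, 0, 0, 0, -1], [4, 0, -13.5, 0, 0, 0, -1], [9, 0, -13.5, 0, 0, 0, -1], [14, 0, -13.5, 0, 0, 0, -1], [18, 0, -13.5, 0, 0, 0, -1], [20.5, 0, -13.5, 0, 0, 0, -1], [21.5, 0, -13.5, 0, 0, 0, -1], [21.5, 0, -13.5, 0, 0, 0, -1], [21.5, 0, -13.5, 0, 0, 0, -1]]]'

```text
time_s: 5.65
position: [0.4348, 0.0856, 0.2556]
tcp_rot: [[-0.978, 0.208, 0.001], [0.208, 0.978, -0.0], [-0.001, 0.0, -1.0]]
force: [0.3, 0.0, -0.6]
opening: 0.004
grasp_force: 0.0
```

```bash
python3 - <<'E'
from h import *
import cv2
cv2.imwrite("pics/c3.png",cv2.resize(bot.capture("scene")[120:320,220:460],None,fx=2.5,fy=2.5))
for th in(.8,.7,.6,.5,.4,.3,.2,.1,0):print(th,delta(at(.135*np.cos(th),.094+.135*np.sin(th)+.02),rot()))
E
```

```text
0.8 [-0.18  0.23  4.47  0.01  0.06 -0.04]
0.7 [ 0.74  0.23  5.46  0.01  0.06 -0.04]
0.6 [ 1.56  0.23  6.53  0.01  0.06 -0.04]
0.5 [ 2.27  0.23  7.68  0.01  0.06 -0.04]
0.4 [ 2.86  0.23  8.89  0.01  0.06 -0.04]
0.3 [ 3.320e+00  2.300e-01  1.016e+01  1.000e-02  6.000e-02 -4.000e-02]
0.2 [ 3.660e+00  2.300e-01  1.147e+01  1.000e-02  6.000e-02 -4.000e-02]
0.1 [ 3.86e+00  2.30e-01  1.28e+01  1.00e-02  6.00e-02 -4.00e-02]
0 [ 3.930e+00  2.300e-01  1.415e+01  1.000e-02  6.000e-02 -4.000e-02]
```

View pics/c3.png

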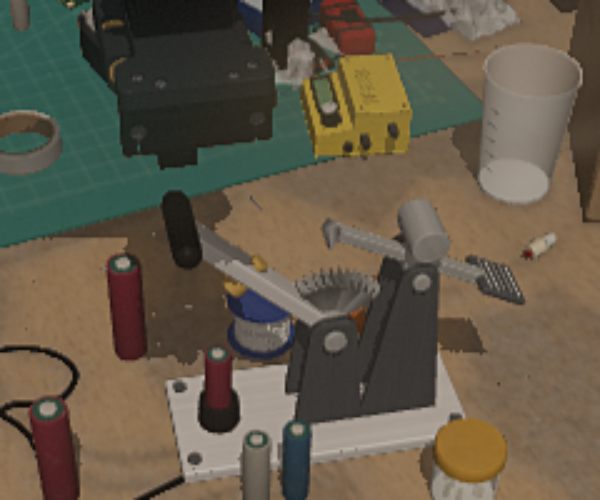

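The pawl stays tipped by itself, with the hook at (330,232) and the pad low at (497,280). The fingertips are above the cross-bar at (180,228). Now I'll push down along the arc.

>>> apply_moves --steps '[[[0, 0.2, 2, 0, 0, 0, -1], [0, 0.2, 3.5, 0, 0, 0, -1], [0, 0.2, 4.5, 0, 0, 0, -1], [0.3, 0.2, 5, 0, 0, 0, -1], [0.7, 0.2, 5.5, 0, 0, 0, -1], [1.1, 0.2, 6, 0, 0, 0, -1], [1.5, 0.2, 6.5, 0, 0, 0, -1], [1.9, 0.2, 7.1, 0, 0, 0, -1], [2.3, 0.2, 7.7, 0, 0, 0, -1], [2.6, 0.2, 8.3, 0, 0, 0, -1], [2.9, 0.2, 8.9, 0, 0, 0, -1], [3.1, 0.2, 9.5, 0, 0, 0, -1], [3.3, 0.2, 10.1, 0, 0, 0, -1], [3.5, 0.2, 10.7, 0, 0, 0, -1], [3.6, 0.2, 11.3, 0, 0, 0, -1], [3.7, 0.2, 11.9, 0, 0, 0, -1], [3.8, 0.2, 12.5, 0, 0, 0, -1], [3.9, 0.2, 13, 0, 0, 0, -1], [3.9, 0.2, 13.4, 0, 0, 0, -1], [3.9, 0.2, 13.4, 0, 0, 0, -1]]]'

```text
time_s: 8.2
position: [0.3959, 0.0959, 0.1213]
tcp_rot: [[-0.978, 0.207, 0.0], [0.207, 0.978, -0.0], [-0.0, -0.0, -1.0]]
force: [-0.1, -0.2, 0.7]
opening: 0.006
grasp_force: 0.0
```

>>> apply_moves --steps '[[[0, 0, 0.3, 0, 0, 0, -1], [0, 0, 0.6, 0, 0, 0, -1], [0, 0, 0.8, 0, 0, 0, -1], [0, 0, 0.9, 0, 0, 0, -1], [0, 0, 0.9, 0, 0, 0, -1]]]'

```text
time_s: 8.82
position: [0.3956, 0.096, 0.1137]
tcp_rot: [[-0.978, 0.207, 0.001], [0.207, 0.978, -0.0], [-0.001, 0.0, -1.0]]
force: [-2.4, 0.4, 16.7]
opening: 0.006
grasp_force: 8.3
```

```bash
python3 - <<'E'
from h import *
import cv2
cv2.imwrite("pics/c4.png",cv2.resize(bot.capture("scene")[160:340,220:460],None,fx=2.5,fy=2.5))
E
```

```text
(no output)
```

View pics/c4.png

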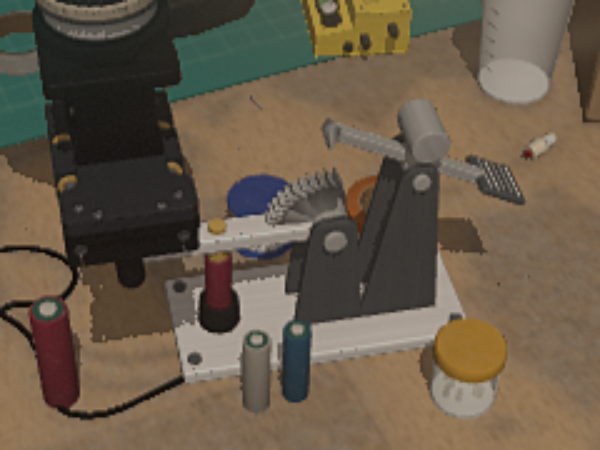

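The arm is level with its contact on the cell at (217,250), bearing 17 N, and the pawl is still tipped. Retracting straight up.

>>> apply_moves --steps '[[[0, 0, -0.5, 0, 0, 0, -1], [0, 0, -1.5, 0, 0, 0, -1], [0, 0, -4, 0, 0, 0, -1], [0, 0, -8, 0, 0, 0, -1], [0, 0, -12, 0, 0, 0, -1], [0, 0, -14, 0, 0, 0, -1], [0, 0, -14, 0, 0, 0, -1], [0, 0, -14, 0, 0, 0, -1]]]'

```text
time_s: 9.88
position: [0.3949, 0.096, 0.2519]
tcp_rot: [[-0.978, 0.207, -0.002], [0.207, 0.978, 0.0], [0.002, -0.0, -1.0]]
force: [-0.1, 0.5, -0.2]
opening: 0.004
grasp_force: 0.0
```

```bash
python3 - <<'E'
from h import *
import cv2
cv2.imwrite("pics/c5.png",cv2.resize(bot.capture("scene")[160:340,220:460],None,fx=2.5,fy=2.5))
E
```

```text
(no output)
```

View pics/c5.png

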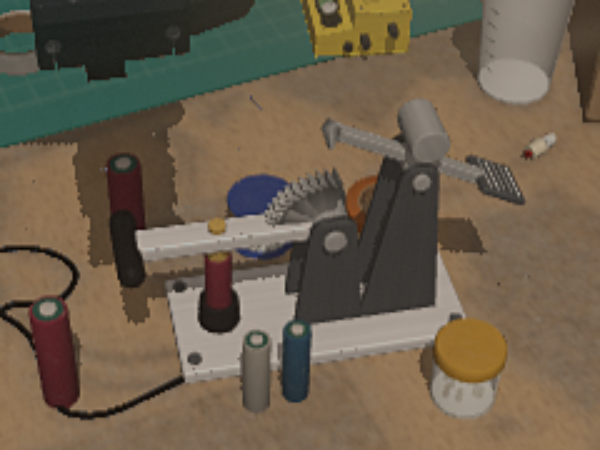

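The arm stays level with its contact on the upright cell at (217,255). The pawl is still clear, the gripper is free, and nothing round the stand has moved.

```bash
python3 -c "
from rig import bot
print(bot.hand_in())"
```

```text
the job is handed in; nothing more can be done
None
```

The job is handed in, with no verdict shown: the last picture had the pawl tipped clear, the arm level with its contact on the cell, and the robot touching nothing, at about 10 s of the 38 s allowed.

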